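# Half-press the sample camera's release

## Task

Set up the comparison shot: stand the small square sample bottle upright on the worktop midway between the two round reference bottles in front of the little camera, in line with them, and let go of it. Then press the camera's big round palm release half-way, until its top is flush with the guard ring, hold it there for at least two seconds and finish while still holding it like that; never press it right down to its stop, which would take the picture. Leave the reference bottles, the camera and everything else where they stand.

Things in the scene. Friction and masses are not known exactly. Their poses are not given: they have to be found in the camera images.
- sample: the sample bottle: small square-bodied plastic bottle with a round screw cap, 46 x 46 mm body up to 84 mm high, cap 31 mm across, 100 mm high in all, about 0.09 kg (varies by a third); starts on the left front part of the worktop. Origin: centre of its underside; z up, x and y square to its flats.
- ref_left: left-hand reference bottle (seen from the robot) of the row on the right part of the worktop: round bottle with a narrow cap, 58 mm across, 106 mm high. Origin: centre of its underside. Its y axis lies along the row and points away from the other reference bottle, which stands 200 mm from it centre to centre on its -y side; its x axis points to the camera's side of the row.
- ref_right: right-hand reference bottle: same kind, 56 mm across, 101 mm high. Origin: centre of its underside.
- camera_stand: fixed stand with the small black sample camera on top: foot 70 x 80 mm, 98 mm high in all, centred behind the row, 140 mm from its line. Origin: centre of its underside.
- release_box: the camera's palm release, on the left part of the worktop, fixed: a 96 x 96 x 40 mm housing with a round guard ring (78 mm outside, 68 mm inside diameter, top 58 mm above the worktop) round a sprung push button. Origin: centre of its underside, on the button's vertical axis; z up.
- head_top (a point): centre of the flat top of the release's push button (60 mm across). At rest it stands 70 mm above the worktop, that is 12 mm proud of the guard ring; it moves straight down.
- guard_top (a point): centre of the guard ring, at the level of the ring's top edge (58 mm above the worktop).
- plunger (a joint): travel of the push button in m: 0 at rest, 0.012 when its top is flush with the guard ring (half-press), 0.024 at the bottom stop (pressed through). Spring: 2.5 N to start it moving, 5.5 N at flush, 8.5 N at the stop; it springs back when let go.
- eyepieces (a point): fixed point: the microscope's eyepiece nearest to the robot, 409 to 480 mm above the worktop. The tall microscope (480 mm) fills the space from here backwards, between the left part of the worktop, with sample bottle and release, and the right part, with the row: from y = -0.17 to 0.09 it reaches no nearer to the robot than x = 0.47. Pass in front of it.
- dish: shallow round petri dish, 59 mm across, 13 mm high, left part of the worktop. Origin: centre of its underside. Leave it alone.
- vial: small round snap-cap vial, 26 mm across, 55 mm high, left part of the worktop. Origin: centre of its underside. Leave it alone.
- big_bottle: large squarish plastic bottle with a wide screw cap, 70 x 78 mm, 138 mm high, right of the microscope (not the sample bottle: that one is smaller). Origin: centre of its underside. Leave it alone.
- dropper: dropper bottle with a rubber bulb, 36 mm across, 100 mm high, right of the microscope. Origin: centre of its underside. Leave it alone.
- tape: roll of tape lying flat, 62 mm across, 19 mm high, far right. Origin: centre of its underside. Leave it alone.
Not all that is in view belongs to the job. What is shaped like the ref_left but blue is not meant.

How it is judged (in metres and radians):
On the way, in this order (a step that is already met when the one before it is completed fails the run):
1. the sample bottle stands upright and released midway between the reference bottles, the release not yet pressed (x of sample in the frame of ref_left between -0.013 and 0.013 m and y of sample in the frame of ref_left between -0.113 and -0.087 m and angle between sample's own z axis and vertical below 0.1 rad and height (world z) of sample below 0.006 m and linear speed of sample below 0.02 m/s and contact force between each of the fingers, the arm and sample below 0.05 N and value of joint plunger below 0.003 m), for 0.3 s.
2. the release is held half-pressed, its top within 4 mm of flush with the guard ring, for two seconds (value of joint plunger between 0.008 and 0.016 m and contact force between any of the fingers, the arm and release_box above 1.5 N), for 2 s.
At the end, for the whole second after the job is handed in: The robot still holds the release half-pressed (travel 8 to 16 mm, over 1.5 N); the sample bottle stands upright, untouched, within 13 mm along and across the row of the midpoint between the reference bottles, which stand upright within 10 mm of where they were (all of step 2 and x of sample in the frame of ref_left between -0.013 and 0.013 m and y of sample in the frame of ref_left between -0.113 and -0.087 m and angle between each of sample, ref_left, ref_right's own z axis and vertical below 0.1 rad and height (world z) of sample below 0.006 m and linear speed of sample below 0.02 m/s and contact force between each of the fingers, the arm and sample below 0.05 N and distance of each of ref_left, ref_right from where it was at the start of the episode below 0.01 m); the arm keeps its last pose, push and grip.
It fails at once if the release is pressed right down (travel over 21.5 mm) (value of joint plunger above 0.0215 m).
It fails at once if a reference bottle is pushed more than 10 mm or tipped (not (distance of ref_left from where it was at the start of the episode below 0.01 m) or not (distance of ref_right from where it was at the start of the episode below 0.01 m) or not (angle between ref_left's own z axis and vertical below 0.1 rad) or not (angle between ref_right's own z axis and vertical below 0.1 rad)).
It fails at once if the camera or its stand is pushed with more than 5 N (contact force between any of the arm, the fingers, sample and camera_stand above 5 N).
It fails at once if a bystander is moved more than 15 mm (distance of any of dish, vial, big_bottle, dropper, tape from where it was at the start of the episode above 0.015 m).
It also fails if it takes over 64 s, if anything falls off the work surface, if the arm or the gripper's body presses on something with over 40 N, if the wrist force passes 120 N, or if a joint passes its speed limit or range.

## Robot

A 6-joint arm with a two-finger parallel gripper is mounted at the origin on a cart in front of the work surface, level with it; the furniture and walls round the work are solid. World frame = base frame: x ahead of the robot, y to its left, z up, the work surface at z = 0. Lengths are in mm, angles in rad, forces in N, time in s.
With the tool pointing down it reaches from about 250 to 775 mm from the base axis. Payload 8.9 kg.
Tool frame: the origin (TCP) lies between the finger pads; the fingertips stand 25 mm ahead of it and the grasp point (between the pads) lies 6 mm ahead of it; z points along the fingers, y is the line along which they close (so a half turn about z gives the same grasp; the last joint's range is limited). The gripper opens to 85 mm and grips with 20 to 120 N. Pads are 22 mm wide; open, the fingers measure 114 mm over their backs; the gripper's body (76 mm by 85 mm) begins 54 mm behind the grasp point. The pads swing forward as they close: fully open they stand 13 mm farther back than shut.
Start: joints at [1.028, 0.291, -0.153, 1.127, 0, 1.431], TCP at [206.275, 482.778, 256.305] pointing down, gripper open.
Joint ranges: [-2.52, 2.52], [-0.91, 1.74], [-1.3, 1.37], [-1.96, 2.02], [-1.52, 1.47], [-3.14, 3.14]. Speed limits (rad/s): [2.22, 2.22, 2.79, 3.14, 3.14, 3.14].

## Interface

Orientations are given as a unit quaternion [w, x, y, z].
In Python, from station import manip, vision gives the robot as it stands. The module is installed in compiled form; this text tells all that it offers.
- The arm moves only by the tool drive_tool, never from a script. Its arguments are lists of equal length, an entry for each row: "gripper": the finger opening in mm, from 0 to 85.4; "offset": the shift along the world's x, y, z in mm, a list of three; "delta_rot": the turn, a rotation vector about the world's x, y, z in rad, a list of three. In form: {"gripper": [gripper, ...], "offset": [[tx, ty, tz], ...], "delta_rot": [[rx, ry, rz], ...]}. A call has 1 to 10 rows; each row is the pose to reach, as a shift and turn from the pose commanded when the call began; what a row does not reach only later rows make up. A row lasts 1/8 s, in which the tool goes at most 62.5 mm and 10.7 degrees, less where a joint would pass 70% of its speed; a pose out of reach is approached as far as the arm can. A call with a gripper value outside its range is refused whole. The fingers move at their own pace and stop on an object; the grip force is fixed at half the most. Time passes only in rows, so rows that repeat a pose let the fingers close. It gives the time, the measured TCP pose, the force, the opening and the grip force at its end, in the units of the state.
- manip.state(): the state, without advancing time (a new reading comes with each control period).
- vision.get_image(name): name is "scene" or "top"; returns the picture (420x560x3 uint8, red, green, blue); there is no depth.
- vision.calibration(name): a dict with "mtx" (3x3 intrinsics, pixels), "rvec" (rotation vector, rad) and "tvec" (3), from world to camera coordinates, as OpenCV has them. Camera axes: x right, y down, z forward; pixel columns grow to the right and rows downward; lengths in mm; the calibration is good to about 2 mm. A picture is of the moment at which its call begins. calibration takes no time and is no camera call.
- manip.hand_in(): hands the job in; it is judged then, once.
Trained networks look in the newest picture that a camera, given by its name, has taken for a name from the list of things; names that differ only in an ending like _2 or _b are one class to them, and where a whole thing is asked for, a point or a joint stands for the part that bears it (a point fixed in the world has none). Each returns a list of dicts, best first, with "score" (0 to 1); they miss things now and then, are a little off and sometimes report something else, mostly with a low value. They report only what shows in the picture. A call takes as long as a camera call. They do not tell look-alikes from the thing itself.
- vision.masks_of(camera, thing): "region" (420x560 bool, what is visible of it) and "point" ([row, column] as shares, 0 to 1, of the picture: columns of its width, rows of its height, amid what is visible of it).
- vision.spot_point(camera, thing): "point" ([row, column] as shares, 0 to 1, of the picture: columns of its width, rows of its height: a listed point, or the origin of a listed thing).
The state is a dict: "time_s": time; "q": joint angles; "qvel": joint speeds; "tau": joint torques, N m; "tool_pos": TCP position; "tcp_rot": TCP orientation; "ft_force": force on the tool from outside, world axes, zero at the start; "moment": the same for the moment, N m; "gripper_width": finger opening in mm; "grip_force": force on a finger pad.
Only numpy, scipy, OpenCV 4.12 (cv2) and the standard library are available. Lean on these libraries where they do the work, as an engineer would, in place of code of your own. Each camera call takes 0.05 s, during which the arm holds its last target. There are 200 camera calls.

## Working session

There is one attempt and no reset: what is moved stays moved. The work goes in short steps, Python scripts to look and compute and a tool call to move; the robot and the scene stay as the last step left them, time stands still between calls to the robot, and variables do not carry over. Pictures are saved under pics/ and viewed, at most 10 in all, crops included, and the job is handed in when it is done.

Besides the shell and the picture viewer there is one more tool, called by a JSON object that holds its "api" and its "payload", one argument or row to a line. drive_tool: Moves the arm, as the interface text tells. Its arguments: {"type":"object","properties":{"gripper":{"type":"array"},"offset":{"type":"array"},"delta_rot":{"type":"array"}},"required":["gripper","offset","delta_rot"]}

```bash
mkdir -p pics; cat > h.py <<'E'
import numpy as np, cv2
from station import manip, vision
def cal(n):
    c=vision.calibration(n); K=np.array(c["mtx"],float); R=cv2.Rodrigues(np.array(c["rvec"],float))[0]; t=np.array(c["tvec"],float).ravel(); return K,R,t
def ray(n,px):  # px=(col,row)
    K,R,t=cal(n); d=R.T@np.linalg.inv(K)@np.array([px[0],px[1],1.]); return -R.T@t,d/np.linalg.norm(d)
def onplane(n,px,z):
    o,d=ray(n,px); return o+d*(z-o[2])/d[2]
def proj(n,P):
    K,R,t=cal(n); p=K@(R@np.array(P,float)+t); return p[:2]/p[2]
def tri(a,b): # two (name,px)
    A=np.zeros((3,3));v=np.zeros(3)
    for n,p in (a,b):
        o,d=ray(n,p);M=np.eye(3)-np.outer(d,d);A+=M;v+=M@o
    return np.linalg.solve(A,v)
def px(p): return (p[1]*560,p[0]*420)
E
python3 - <<'E'
from h import *
np.set_printoptions(precision=1,suppress=True)
for n in("scene","top"):
    cv2.imwrite(f"pics/{n}0.png",vision.get_image(n)[:,:,::-1]); K,R,t=cal(n); print(n,-R.T@t,R[2])
res={}
for th in("sample","ref_left","ref_right","camera_stand","release_box","head_top","dish","vial"):
    for n in("scene","top"):
        for r in vision.spot_point(n,th)[:4]:
            p=px(r["point"]);print(th,n,round(r["score"],2),np.array(p),onplane(n,p,70 if th=="head_top" else 0))
print(manip.state())
E
```

```text
scene [-610.5 -802.4  829.5] [ 0.8  0.5 -0.4]
top [ 342.7  -84.9 1479.5] [ 0.2  0.  -1. ]
sample scene 0.69 [220.1 267.9] [472.5 128.7   0. ]
sample scene 0.25 [301.3 265. ] [ 663.8 -150.     0. ]
sample top 0.66 [215.8 261.5] [463.7 140.7   0. ]
sample top 0.2 [311.6 231.3] [ 584.7 -216.1    0. ]
sample top 0.18 [191.8 244.1] [527.  234.3   0. ]
ref_left scene 0.79 [369.3 275.9] [ 725.6 -424.1    0. ]
ref_left scene 0.55 [310.3 281.5] [ 569.4 -239.3    0. ]
ref_left top 0.73 [367.7 191.2] [ 746.1 -433.1    0. ]
ref_left top 0.52 [315.1 233.9] [ 575.  -229.4    0. ]
ref_right scene 0.62 [360.3 289.6] [ 614.7 -426.5    0. ]
ref_right top 0.61 [367.2 222.3] [ 623.5 -427.7    0. ]
ref_right top 0.61 [154.8 255.1] [483. 370.   0.]
camera_stand scene 0.91 [339.5 264.9] [ 746.  -287.7    0. ]
camera_stand top 0.89 [334.2 192.9] [ 736.6 -303.4    0. ]
camera_stand top 0.4 [158.  255.5] [481.8 357.9   0. ]
release_box scene 0.58 [181.4 253.7] [482.4 354.1   0. ]
release_box top 0.56 [161.8 255.8] [481.  343.6   0. ]
head_top top 0.56 [156.6 253.4] [482.6 342.6  70. ]
dish scene 0.48 [197.7 269.7] [414.7 199.    0. ]
dish top 0.51 [198.7 270.8] [428.1 202.4   0. ]
vial scene 0.59 [211.7 254.8] [542.3 231.7   0. ]
vial top 0.57 [192.5 244. ] [527.4 231.6   0. ]
{'time_s': 0.9, 'q': array([ 1. ,  0.3, -0.2,  1.1,  0. ,  1.4]), 'qvel': array([-0., -0.,  0.,  0.,  0.,  0.]), 'tau': array([ -0. , -53.7,  33.2,   0. ,  -0. ,  -0. ]), 'tool_pos': array([206.3, 482.8, 256.3]), 'tcp_rot': array([0. , 0.2, 1. , 0. ]), 'ft_force': array([-0.7, -0.2,  0.2]), 'moment': array([-0.,  0.,  0.]), 'grip_force': 0.0, 'gripper_width': 85.43385600644699}
```

```bash
python3 - <<'E'
import cv2
a=cv2.imread("pics/scene0.png")[190:340,130:430];b=cv2.imread("pics/top0.png")[150:300,130:430]
cv2.imwrite("pics/c0.png",cv2.vconcat([cv2.resize(i,(600,300),interpolation=cv2.INTER_CUBIC) for i in(a,b)]))
E
```

```text
(no output)
```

View pics/c0.png

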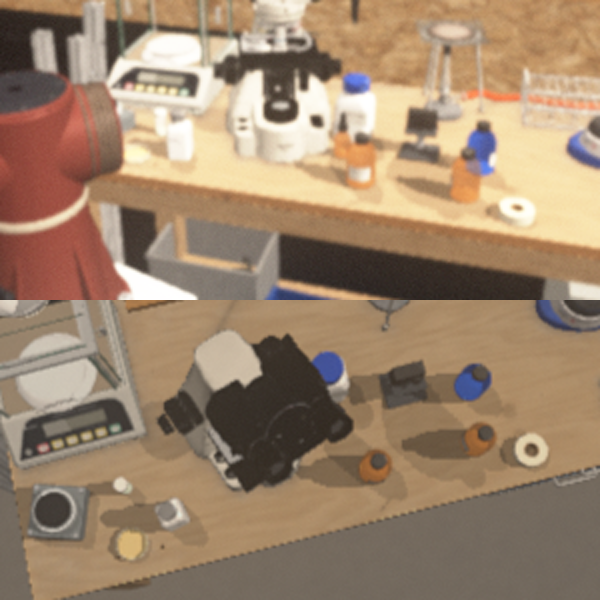

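View pics/top0.png

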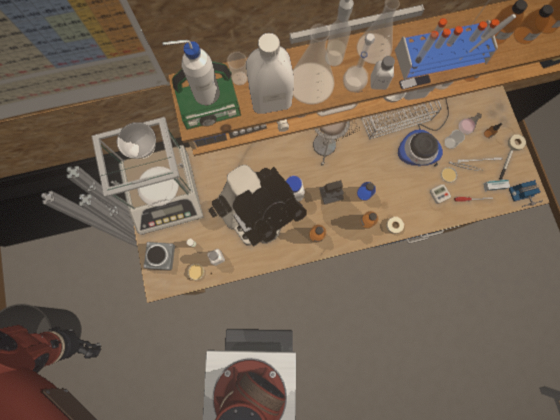

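The brown bottles at top-view (317,232) and (370,219) are the references: they are about 200 mm apart and the camera sits centred behind them. The blue one at (367,191) is the look-alike. The sample is the small white bottle at top (215,257), scene (220,260). The larger blue-capped one at (295,187) is big_bottle. Next I'll refine the positions with silhouette fits.

```bash
cat > fit.py <<'E'
from h import *
from scipy.optimize import minimize
S=4
def hull(n,P):
    return cv2.convexHull(np.array([(proj(n,p)+.5)*S-.5 for p in P],np.float32)).astype(np.int32)
def circ(x,y,r,z): return [(x+r*np.cos(a),y+r*np.sin(a),z) for a in np.linspace(0,6.28,24)]
def parts(kind,x,y,yaw,h,r):
    if kind=="box":
        c,s=np.cos(yaw),np.sin(yaw);B=[(x+c*a-s*b,y+s*a+c*b,z) for a in(-23,23) for b in(-23,23) for z in(0,84)]
        return [B,circ(x,y,15.5,84)+circ(x,y,15.5,100)]
    return [circ(x,y,r,0)+circ(x,y,r,.62*h),circ(x,y,r,.62*h)+circ(x,y,.45*r,.82*h),circ(x,y,.45*r,.8*h)+circ(x,y,.45*r,h)]
def render(n,*a):
    m=np.zeros((420*S,560*S),np.uint8)
    for P in parts(*a): cv2.fillConvexPoly(m,hull(n,P),1)
    return cv2.resize(m.astype(np.float32),(560,420),interpolation=cv2.INTER_AREA)
def getmask(n,th,near):
    L=vision.masks_of(n,th); q=proj(n,near)
    L=[r for r in L if np.hypot(*(np.array(px(r["point"]))-q))<12]
    return (L[0]["region"].astype(np.float32),L[0]["score"]) if L else None
def fit(th,kind,x0,h=0,r=0,cams=("scene","top")):
    for cs in [(c,) for c in cams]+[cams]:
        M={n:getmask(n,th,(x0[0],x0[1],h/2)) for n in cs}; M={n:m for n,m in M.items() if m}
        if len(M)<len(cs): print(th,cs,"missing"); continue
        best=None
        for y0 in((0,.4,.8,1.2) if kind=="box" else (0,)):
            f=lambda v:sum(np.abs(render(n,kind,v[0],v[1],v[2]/30,h,r)-m[0]).sum() for n,m in M.items())
            o=minimize(f,[x0[0],x0[1],y0*30],method="Nelder-Mead",options=dict(maxiter=90,initial_simplex=[[x0[0],x0[1],y0*30],[x0[0]+10,x0[1],y0*30],[x0[0],x0[1]+10,y0*30],[x0[0],x0[1],y0*30+10]]))
            if kind=="box":print("   yaw0",y0,o.x[2]/30,o.fun)
            if best is None or o.fun<best.fun: best=o
        print(th,cs,best.x[:2].round(1),"yaw",round(best.x[2]/30,2),"err",round(best.fun,1),"of",sum(m[0].sum() for m in M.values()))
E
python3 - <<'E'
from fit import *
for n in("scene","top"): vision.get_image(n)
fit("sample","box",(468,135),100)
fit("ref_left","round",(575,-230),106,29)
fit("ref_right","round",(622,-427),101,28)
for t in("head_top","guard_top","release_box"):
  for n in("scene","top"):
    for r in vision.masks_of(n,t)[:1]: print(t,n,r["score"],px(r["point"]),r["region"].sum())
for r in vision.spot_point("scene","eyepieces")[:1]+vision.spot_point("top","guard_top")[:2]: print(r,px(r["point"]))
i=vision.get_image("top")[235:290,135:245]; cv2.imwrite("pics/c1.png",cv2.resize(i[:,:,::-1],None,fx=7,fy=7,interpolation=cv2.INTER_CUBIC))
E
```

```text
Traceback (most recent call last):
  File "fit.py", line 27, in fit
    o=minimize(f,[x0[0],x0[1],y0*30],method="Nelder-Mead",options=dict(maxiter=90,initial_simplex=[[x0[0],x0[1],y0*30],[x0[0]+10,x0[1],y0*30],[x0[0],x0[1]+10,y0*30],[x0[0],x0[1],y0*30+10]]))
  File "fit.py", line 26, in <lambda>
    f=lambda v:sum(np.abs(render(n,kind,v[0],v[1],v[2]/30,h,r)-m[0]).sum() for n,m in M.items())
               ~~~^^^^^^^^^^^^^^^^^^^^^^^^^^^^^^^^^^^^^^^^^^^^^^^^^^^^^^^^^^^^^^^^^^^^^^^^^^^^^^
  File "fit.py", line 26, in <genexpr>
    f=lambda v:sum(np.abs(render(n,kind,v[0],v[1],v[2]/30,h,r)-m[0]).sum() for n,m in M.items())
                          ~~~~~~^^^^^^^^^^^^^^^^^^^^^^^^^^^^^^
  File "fit.py", line 14, in render
    for P in parts(*a): cv2.fillConvexPoly(m,hull(n,P),1)
                                             ~~~~^^^^^
  File "fit.py", line 5, in hull
    return cv2.convexHull(np.array([(proj(n,p)+.5)*S-.5 for p in P],np.float32)).astype(np.int32)
                                     ~~~~^^^^^
  File "h.py", line 10, in proj
    K,R,t=cal(n); p=K@(R@np.array(P,float)+t); return p[:2]/p[2]
          ~~~^^^
  File "h.py", line 4, in cal
    c=vision.calibration(n); K=np.array(c["mtx"],float); R=cv2.Rodrigues(np.array(c["rvec"],float))[0]; t=np.array(c["tvec"],float).ravel(); return K,R,t
ValueError: time passes only in moves, steps and waits
```

```bash
sed -i 's/^def cal(n):/import functools\n@functools.cache\ndef cal(n):/' h.py
cat > r.py <<'E'
from fit import *
for n in("scene","top"): vision.get_image(n)
fit("sample","box",(468,135),100)
fit("ref_left","round",(575,-230),106,29)
fit("ref_right","round",(622,-427),101,28)
for t in("head_top","guard_top","release_box"):
  for n in("scene","top"):
    for r in vision.masks_of(n,t)[:1]: print(t,n,r["score"],px(r["point"]),r["region"].sum())
for r in vision.spot_point("scene","eyepieces")[:1]+vision.spot_point("top","guard_top")[:2]: print(r,px(r["point"]))
i=vision.get_image("top")[235:290,135:245]; cv2.imwrite("pics/c1.png",cv2.resize(i[:,:,::-1],None,fx=7,fy=7,interpolation=cv2.INTER_CUBIC))
E
python3 r.py
```

```text
yaw0 0 0.7943561047590812 47.6875
   yaw0 0.4 0.6262112603955517 47.1875
   yaw0 0.8 0.7950540697208841 48.1875
   yaw0 1.2 0.789818983848068 47.75
sample ('scene',) [478.4 133.9] yaw 0.63 err 47.2 of 269.0
sample ('top',) missing
sample ('scene', 'top') missing
ref_left ('scene',) [ 576. -235.] yaw 0.27 err 28.2 of 353.0
ref_left ('top',) [ 571.4 -234.4] yaw 0.15 err 16.1 of 241.0
ref_left ('scene', 'top') [ 572.1 -235.7] yaw 0.13 err 56.3 of 594.0
ref_right ('scene',) missing
ref_right ('top',) [ 627.3 -428. ] yaw -0.05 err 31.4 of 222.0
ref_right ('scene', 'top') missing
head_top top 0.7 (155.00799999999998, 255.10800000000003) 202
guard_top scene 0.44 (192.584, 249.69) 115
guard_top top 0.75 (159.88, 255.61200000000002) 737
release_box scene 0.43 (192.192, 247.00199999999998) 105
release_box top 0.92 (159.096, 256.914) 735
{'point': [0.4014, 0.4555], 'score': 0.84} (255.08, 168.588)
{'point': [0.6048, 0.278], 'score': 0.58} (155.68, 254.016)
```

View pics/c1.png

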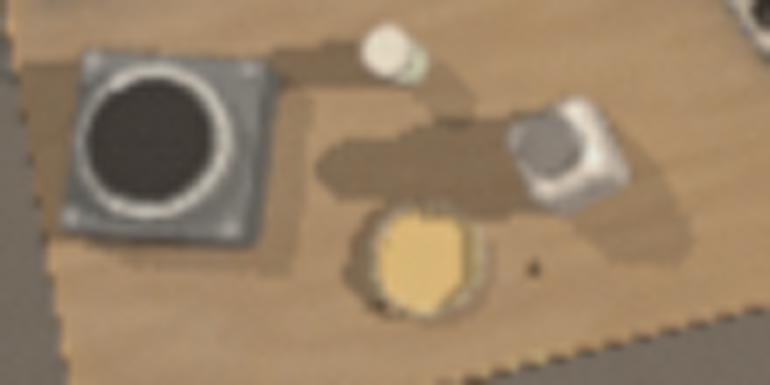

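```bash
cat > r2.py <<'E'
from fit import *
np.set_printoptions(precision=1,suppress=True)
i=vision.get_image("top"); w=i[245:270,200:230].astype(float); mx=w.max(2);sat=(mx-w.min(2))/mx
m=np.zeros((420,560),np.float32); m[245:270,200:230]=np.clip((0.28-sat)/.12+.5,0,1)
print(m.sum()); vis=(m[245:270,200:230]*9).astype(int); print("\n".join("".join(map(str,r)) for r in vis))
for y0 in np.arange(0,1.57,.13):
    f=lambda v:np.abs(render("top","box",v[0],v[1],y0,100,0)-m).sum()
    o=minimize(f,[470,135],method="Nelder-Mead",options=dict(maxiter=60,initial_simplex=[[465,130],[480,135],[465,145]])); print(round(y0,2),o.x,o.fun)
print("cap",onplane("top",(135+547/7-.43,235+145/7-.43),100),"button",onplane("top",(135+150/7-.43,235+140/7-.43),70),"ring",onplane("top",(135+153/7-.43,235+141/7-.43),58))
for t,z in(("ref_left",0),("ref_right",0),("camera_stand",0)): pass
vision.get_image("scene")
for q in vision.masks_of("scene","ref_right"): print(q["score"],px(q["point"]),q["region"].sum())
E
python3 r2.py
```

```text
212.65889
000000000000000000000000000000
000000000000000000000000000000
000000000000000000000000000000
000000000000000014000000000000
000000000000002999940000000000
000000000000269999994000000000
000000000269999999999400000000
000000026999999999999900000000
000000079999999999999920000000
000000199999999999999970000000
000000089999999999999992000000
000000039999999999999997000000
000000005999999999999999100000
000000003999999999999999700000
000000001999999999999999900000
000000000699999999999999900000
000000000199999999999999400000
000000000089999999999961000000
000000000029999999996000000000
000000000002799999610000000000
000000000000004750000000000000
000000000000000000000000000000
000000000000000000000000000000
000300000000000000000000000000
000000000000000000000000000000
0.0 [475.7 135.3] 55.12339401245117
0.13 [477.3 135.4] 45.76988220214844
0.26 [475.9 134.5] 36.62761688232422
0.39 [476.2 134.6] 29.324172973632812
0.52 [476.5 135.2] 27.972206115722656
0.65 [477.  134.5] 31.75116729736328
0.78 [477.4 134.5] 42.7306022644043
0.91 [475.8 134.8] 53.9473762512207
1.04 [475.6 135.3] 62.386207580566406
1.17 [476.3 134.8] 66.81623840332031
1.3 [474.6 135.2] 65.08218383789062
1.43 [475.9 135.8] 61.085227966308594
1.56 [475.2 134.6] 55.372589111328125
cap [476.9 137.4 100. ] button [478.3 344.3  70. ] ring [479.  346.3  58. ]
0.91 (360.08, 280.51800000000003) 321
```

```bash
cat > r3.py <<'E'
from fit import *
from scipy.spatial.transform import Rotation as Ro
s=manip.state(); q=s["tcp_rot"]; R=Ro.from_quat([q[1],q[2],q[3],q[0]]).as_matrix(); y=R[:,1]
print("y yaw",np.arctan2(y[1],y[0]),"z",R[:,2].round(4),s["tool_pos"].round(1),"q",s["q"].round(3),s["time_s"],s["gripper_width"],s["grip_force"],s["ft_force"].round(1))
E
cat > r4.py <<'E'
from fit import *
vision.get_image("scene");vision.get_image("top")
fit("ref_right","round",(627,-428),101,28)
E
python3 r3.py; python3 r4.py
```

```text
y yaw 1.166959070001156 z [ 0. -0. -1.] [206.3 482.8 256.3] q [ 1.028  0.291 -0.153  1.127 -0.     1.432] 2.35 85.8233775581776 0.0 [ 0.8 -0.5  0.4]
ref_right ('scene',) [ 631.8 -426.8] yaw -0.09 err 26.9 of 361.0
ref_right ('top',) [ 627.1 -427.2] yaw 0.09 err 15.0 of 247.0
ref_right ('scene', 'top') [ 627.7 -427.5] yaw 0.1 err 47.4 of 608.0
```

{"api": "drive_tool", "payload": {
  "gripper": [85, 85, 85, 85, 85, 85, 85, 85, 85, 85],
  "offset": [
    [34, -44, -7],
    [68, -87, -14],
    [102, -130, -21],
    [136, -174, -28],
    [170, -218, -35],
    [204, -261, -42],
    [237, -305, -49],
    [271, -348, -56],
    [271, -348, -56],
    [271, -348, -56]
  ],
  "delta_rot": [
    [0, 0, -0.1],
    [0, 0, -0.2],
    [0, 0, -0.3],
    [0, 0, -0.4],
    [0, 0, -0.5],
    [0, 0, -0.6],
    [0, 0, -0.687],
    [0, 0, -0.687],
    [0, 0, -0.687],
    [0, 0, -0.687]
  ]
}}

```text
time_s: 3.9
tool_pos: [476.9, 134.8, 200.2]
tcp_rot: [-0.0, 0.519, 0.855, -0.0]
ft_force: [-0.3, 0.2, 0.5]
gripper_width: 84.9
grip_force: 0.0
```

```bash
cat > r5.py <<'E'
exec(open("r3.py").read())
import sys
a=vision.get_image("scene")[200:300,150:290];b=vision.get_image("top")[200:300,130:270]
cv2.imwrite(sys.argv[1],cv2.hconcat([cv2.resize(x[:,:,::-1],(400,286),interpolation=cv2.INTER_CUBIC) for x in(a,b)]))
E
python3 r5.py pics/a1.png
```

```text
y yaw 0.4793193179150312 z [-8.e-04  3.e-04 -1.e+00] [476.9 134.8 200.2] q [ 0.128  0.277 -0.327  0.967  0.     1.219] 3.9 84.87988467101646 0.0 [-0.3  0.2  0.5]
```

View pics/a1.png

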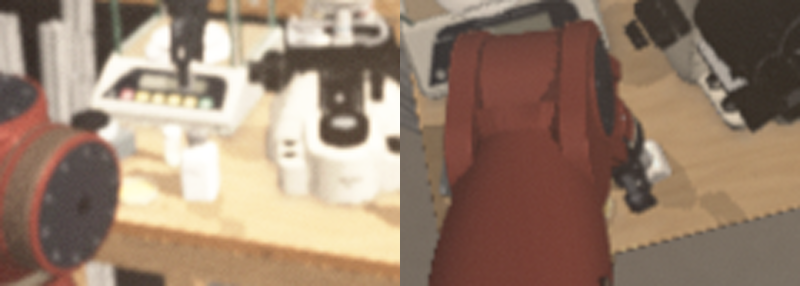

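The gripper hangs over the sample (bottle at crop (200,165) in the scene half, fingers at (185,70)). It is clear of the microscope, so I'll descend and grip.

{"api": "drive_tool", "payload": {
  "gripper": [85, 85, 85, 85, 30, 30, 30, 30, 30, 30],
  "offset": [
    [0, 0, -40],
    [0, 0, -80],
    [0, 0, -120],
    [0, 0, -138],
    [0, 0, -138],
    [0, 0, -138],
    [0, 0, -138],
    [0, 0, -138],
    [0, 0, -138],
    [0, 0, -138]
  ],
  "delta_rot": [
    [0, 0, 0],
    [0, 0, 0],
    [0, 0, 0],
    [0, 0, 0],
    [0, 0, 0],
    [0, 0, 0],
    [0, 0, 0],
    [0, 0, 0],
    [0, 0, 0],
    [0, 0, 0]
  ]
}}

```text
time_s: 5.25
tool_pos: [478.3, 135.3, 63.7]
tcp_rot: [0.001, 0.519, 0.855, 0.001]
ft_force: [-1.1, 1.5, 7.6]
gripper_width: 44.5
grip_force: 62.1
```

{"api": "drive_tool", "payload": {
  "gripper": [30, 30, 30, 30, 30, 30, 30, 30, 30, 30],
  "offset": [
    [0, 0, 30],
    [0, 0, 80],
    [-30, 0, 120],
    [-70, 0, 150],
    [-97, -20, 150],
    [-97, -65, 150],
    [-97, -115, 150],
    [-97, -165, 150],
    [-97, -215, 150],
    [-97, -265, 150]
  ],
  "delta_rot": [
    [0, 0, 0],
    [0, 0, 0],
    [0, 0, 0],
    [0, 0, 0],
    [0, 0, 0],
    [0, 0, 0],
    [0, 0, -0.05],
    [0, 0, -0.1],
    [0, 0, -0.15],
    [0, 0, -0.2]
  ]
}}

```text
time_s: 6.5
tool_pos: [380.2, -131.9, 213.2]
tcp_rot: [0.001, 0.602, 0.798, 0.0]
ft_force: [0.4, -0.6, -0.3]
gripper_width: 44.7
grip_force: 61.4
```

{"api": "drive_tool", "payload": {
  "gripper": [30, 30, 30, 30, 30, 30, 30, 30, 30, 30],
  "offset": [
    [0, -50, 0],
    [0, -100, 0],
    [0, -150, 0],
    [20, -190, 0],
    [65, -201, 0],
    [110, -201, 0],
    [155, -201, 0],
    [200, -201, 0],
    [219, -201, 0],
    [219, -201, 0]
  ],
  "delta_rot": [
    [0, 0, 0],
    [0, 0, 0],
    [0, 0, 0],
    [0, 0, 0],
    [0, 0, 0],
    [0, 0, 0],
    [0, 0, 0],
    [0, 0, 0],
    [0, 0, 0],
    [0, 0, 0]
  ]
}}

```text
time_s: 7.75
tool_pos: [600.2, -330.8, 212.2]
tcp_rot: [0.0, 0.601, 0.799, 0.0]
ft_force: [0.1, -0.1, -0.2]
gripper_width: 44.2
grip_force: 61.6
```

```bash
cat > r6.py <<'E'
exec(open("r3.py").read())
import sys
a=vision.get_image("scene")[200:310,270:410];b=vision.get_image("top")[170:280,270:410]
cv2.imwrite(sys.argv[1],cv2.hconcat([cv2.resize(x[:,:,::-1],(400,314),interpolation=cv2.INTER_CUBIC) for x in(a,b)]))
E
python3 r6.py pics/a2.png
```

```text
y yaw 0.2813251416357084 z [ 2.e-04 -1.e-04 -1.e+00] [ 600.2 -330.8  212.2] q [-0.61   0.628  0.268  1.211  0.     0.679] 7.75 44.15348318052032 61.596257239580154 [ 0.1 -0.1 -0.2]
```

View pics/a2.png

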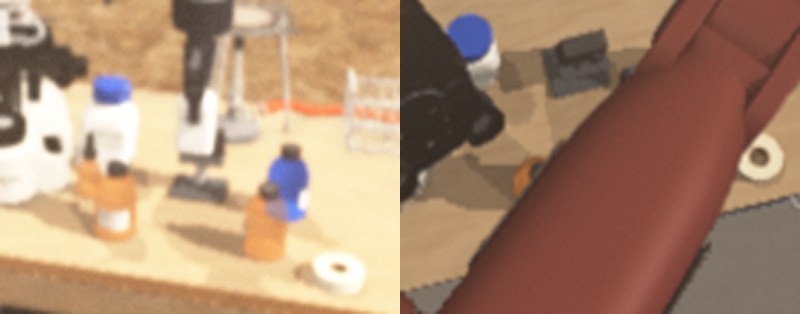

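The sample hangs upright in the gripper at scene crop (197,125), between the brown bottles at (115,200) and (265,222). I'll lower it.

{"api": "drive_tool", "payload": {
  "gripper": [30, 30, 30, 30, 30, 30, 30, 30, 30],
  "offset": [
    [0, 0, -35],
    [0, 0, -75],
    [0, 0, -110],
    [0, 0, -130],
    [0, 0, -140],
    [0, 0, -145],
    [0, 0, -147],
    [0, 0, -147],
    [0, 0, -147]
  ],
  "delta_rot": [
    [0, 0, 0],
    [0, 0, 0],
    [0, 0, 0],
    [0, 0, 0],
    [0, 0, 0],
    [0, 0, 0],
    [0, 0, 0],
    [0, 0, 0],
    [0, 0, 0]
  ]
}}

```text
time_s: 8.98
tool_pos: [599.6, -331.4, 65.9]
tcp_rot: [0.0, 0.601, 0.799, 0.0]
ft_force: [0.9, -0.4, -0.4]
gripper_width: 44.8
grip_force: 61.6
```

```bash
python3 r6.py pics/a3.png; cat > r7.py <<'E'
from fit import *
vision.get_image("scene")
fit("sample","box",(600,-331),100,cams=("scene",))
fit("ref_left","round",(572,-235),106,29,cams=("scene",))
fit("ref_right","round",(627,-428),101,28,cams=("scene",))
E
python3 r7.py
```

```text
y yaw 0.28006026769118386 z [ 7.e-04 -5.e-04 -1.e+00] [ 599.6 -331.4   65.9] q [-0.612  0.734  0.064  0.901 -0.     0.679] 8.975 44.838908969732906 61.59470250830054 [ 0.9 -0.4 -0.4]
   yaw0 0 0.3368491969481417 178.75
   yaw0 0.4 0.37379996655761183 178.1875
   yaw0 0.8 0.3840174590169512 177.9375
   yaw0 1.2 1.9382719923557203 178.1875
sample ('scene',) [ 597.6 -333. ] yaw 0.38 err 177.9 of 184.0
   yaw0 0 0.3368491969481417 178.75
   yaw0 0.4 0.37379996655761183 178.1875
   yaw0 0.8 0.3840174590169512 177.9375
   yaw0 1.2 1.9382719923557203 178.1875
sample ('scene',) [ 597.6 -333. ] yaw 0.38 err 177.9 of 184.0
ref_left ('scene',) [ 574.6 -236.9] yaw 0.08 err 37.2 of 396.0
ref_left ('scene',) [ 574.6 -236.9] yaw 0.08 err 37.2 of 396.0
ref_right ('scene',) [ 632.2 -427.4] yaw 0.32 err 31.4 of 351.0
ref_right ('scene',) [ 632.2 -427.4] yaw 0.32 err 31.4 of 351.0
```

View pics/a3.png

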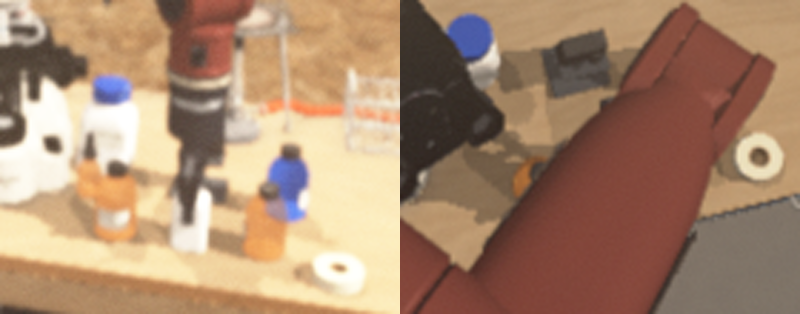

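{"api": "drive_tool", "payload": {
  "gripper": [30, 30, 30, 85, 85, 85, 85, 85],
  "offset": [
    [0, 0, -1],
    [0, 0, -2],
    [0, 0, -2],
    [0, 0, -2],
    [0, 0, -2],
    [0, 0, -2],
    [0, 0, -2],
    [0, 0, -2]
  ],
  "delta_rot": [
    [0, 0, 0],
    [0, 0, 0],
    [0, 0, 0],
    [0, 0, 0],
    [0, 0, 0],
    [0, 0, 0],
    [0, 0, 0],
    [0, 0, 0]
  ]
}}

```text
time_s: 10.42
tool_pos: [599.3, -331.2, 63.3]
tcp_rot: [0.0, 0.602, 0.799, 0.0]
ft_force: [0.5, 0.2, 0.0]
gripper_width: 84.9
grip_force: 0.0
```

{"api": "drive_tool", "payload": {
  "gripper": [85, 85, 85, 85, 85, 85, 85, 85, 85, 85],
  "offset": [
    [0, 0, 20],
    [0, 0, 60],
    [0, 0, 110],
    [0, 0, 150],
    [-40, 0, 150],
    [-90, 0, 150],
    [-140, 0, 150],
    [-190, 30, 150],
    [-220, 80, 150],
    [-220, 130, 150]
  ],
  "delta_rot": [
    [0, 0, 0],
    [0, 0, 0],
    [0, 0, 0],
    [0, 0, 0],
    [0, 0, 0],
    [0, 0, 0],
    [0, 0, 0],
    [0, 0, 0],
    [0, 0, 0],
    [0, 0, 0]
  ]
}}

```text
time_s: 11.68
tool_pos: [377.2, -200.0, 213.4]
tcp_rot: [-0.0, 0.603, 0.798, -0.0]
ft_force: [1.6, -0.1, 0.3]
gripper_width: 85.0
grip_force: 0.0
```

```bash
python3 r6.py pics/a4.png; cat > r8.py <<'E'
from fit import *
vision.get_image("scene");vision.get_image("top")
fit("sample","box",(600,-331),100)
fit("ref_left","round",(572,-235),106,29)
fit("ref_right","round",(627,-428),101,28)
for n in("scene","top"): print([(r["score"],px(r["point"]),r["region"].sum()) for r in vision.masks_of(n,"sample")])
E
python3 r8.py
```

```text
y yaw 0.2772750220609533 z [-2.e-04  0.e+00 -1.e+00] [ 377.2 -200.   213.4] q [-0.659  0.138 -0.47   0.963 -0.     0.634] 11.675 84.98707979130356 0.0 [ 1.6 -0.1  0.3]
   yaw0 0 0.36979869023009293 69.625
   yaw0 0.4 0.38415164191021584 68.9375
   yaw0 0.8 0.3851764896663275 71.3125
   yaw0 1.2 1.9268384890091277 69.0625
sample ('scene',) [ 595.5 -332.7] yaw 0.38 err 68.9 of 274.0
   yaw0 0 0.4523835386359917 47.0
   yaw0 0.4 0.5501608734747983 45.4375
   yaw0 0.8 0.5336813644998524 45.5
   yaw0 1.2 2.0984243386779604 46.9375
sample ('top',) [ 593.4 -330.5] yaw 0.55 err 45.4 of 199.0
   yaw0 0 0.3754997121332545 121.6875
   yaw0 0.4 0.378212611015655 119.6875
   yaw0 0.8 0.38082339018874645 119.875
   yaw0 1.2 1.957670437685823 120.6875
sample ('scene', 'top') [ 595.4 -331.7] yaw 0.38 err 119.7 of 473.0
ref_left ('scene',) [ 577.1 -233.3] yaw -0.1 err 34.0 of 350.0
ref_left ('top',) [ 570.7 -233.5] yaw 0.02 err 18.4 of 231.0
ref_left ('scene', 'top') [ 572.  -235.1] yaw 0.23 err 66.3 of 581.0
ref_right ('scene',) [ 630.5 -427.1] yaw -0.0 err 26.2 of 367.0
ref_right ('top',) [ 627.5 -427.2] yaw 0.19 err 15.3 of 241.0
ref_right ('scene', 'top') [ 628.3 -427.2] yaw 0.08 err 46.4 of 608.0
[(0.73, (335.776, 272.412), np.int64(274)), (0.33, (182.50400000000002, 249.48), np.int64(489))]
[(0.56, (343.61600000000004, 226.71599999999998), np.int64(199))]
```

View pics/a4.png

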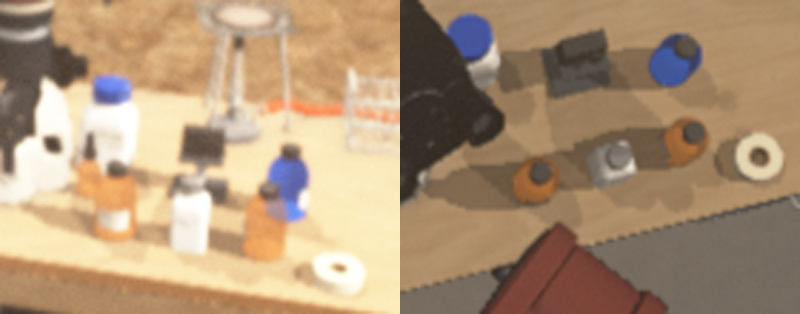

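Seen from above, the sample stands upright and released at crop (612,162), in line between the brown bottles at (536,180) and (686,142). One quick colour-based check of its x position.

```bash
python3 - <<'E'
from fit import *
np.set_printoptions(precision=1,suppress=True)
i=vision.get_image("top"); r0,r1,c0,c1=215,240,332,358
w=i[r0:r1,c0:c1].astype(float); sat=(w.max(2)-w.min(2))/w.max(2)
m=np.zeros((420,560),np.float32); m[r0:r1,c0:c1]=np.clip((0.28-sat)/.12+.5,0,1)
print("\n".join("".join(map(str,r)) for r in (m[r0:r1,c0:c1]*9).astype(int)))
o=minimize(lambda v:np.abs(render("top","box",v[0],v[1],.28,100,0)-m).sum(),[598,-331],method="Nelder-Mead",options=dict(initial_simplex=[[590,-335],[605,-332],[592,-322]])); print(o.x,o.fun)
a=np.array([572,-235.]);b=np.array([628,-427.3]);y=(a-b)/np.linalg.norm(a-b);x=np.array([y[1],-y[0]])
for s in(o.x,(595.4,-331.7),(599,-331)): print("in ref_left frame x,y",(s-a)@x,(s-a)@y)
E
```

```text
00000000000000000000000000
00000000000000000000000000
00000000000000000000000000
00000000000000000000000000
00000000000002799500000000
00000000027689999930000000
00000026899999999950000000
00000299999999999980000000
00000899999999999991000000
00007999999999999996000000
00039999999999999999000000
00039999999999999999300000
00029999999999999999600000
00009999999999999999900000
00006999999999999999900000
00004999999999999999600000
00000999999999999995000000
00000799999999999820000000
00000599999999996000000000
00000099999986410000000000
00000016874100000000000000
00000000000000000000000000
00000000000000000000000000
00000000000000000000000000
00000000000000000000000000
[ 593.8 -329.2] 33.02696990966797
in ref_left frame x,y -5.428464271628048 -96.58158204539363
in ref_left frame x,y -4.570318339069335 -99.3859255140262
in ref_left frame x,y -0.9181777431829907 -99.72039385016448
```

The sample is within tolerance in every estimate (x between -5 and -1 mm, y between -97 and -100 mm), so I'll move on to the release.

{"api": "drive_tool", "payload": {
  "gripper": [0, 0, 0, 0, 0, 0, 0, 0, 0, 0],
  "offset": [
    [0, 45, 0],
    [0, 90, 0],
    [0, 140, 0],
    [0, 190, 0],
    [0, 240, 0],
    [0, 290, 0],
    [0, 340, 0],
    [0, 385, 0],
    [10, 425, 0],
    [30, 465, 0]
  ],
  "delta_rot": [
    [0, 0, 0],
    [0, 0, 0],
    [0, 0, 0],
    [0, 0, 0],
    [0, 0, 0],
    [0, 0, 0],
    [0, 0, 0],
    [0, 0, 0],
    [0, 0, 0],
    [0, 0, 0]
  ]
}}

```text
time_s: 13.88
tool_pos: [409.0, 265.4, 213.5]
tcp_rot: [0.0, 0.601, 0.799, 0.0]
ft_force: [1.0, -1.5, -0.0]
gripper_width: -0.3
grip_force: 0.0
```

{"api": "drive_tool", "payload": {
  "gripper": [0, 0, 0, 0, 0, 0, 0, 0],
  "offset": [
    [30, 40, 0],
    [55, 70, -10],
    [71, 80, -40],
    [71, 80, -75],
    [71, 80, -95],
    [71, 80, -105],
    [71, 80, -105],
    [71, 80, -105]
  ],
  "delta_rot": [
    [0, 0, 0],
    [0, 0, 0],
    [0, 0, 0],
    [0, 0, 0],
    [0, 0, 0],
    [0, 0, 0],
    [0, 0, 0],
    [0, 0, 0]
  ]
}}

```text
time_s: 14.88
tool_pos: [480.9, 344.1, 109.3]
tcp_rot: [0.0, 0.602, 0.799, 0.001]
ft_force: [-0.9, 0.7, 0.0]
gripper_width: 0.0
grip_force: 0.0
```

```bash
sed -i 's/200:300,150:290/190:290,130:270/' r5.py; python3 r5.py pics/a5.png
```

```text
y yaw 0.28000522409528933 z [ 1.3e-03  7.0e-04 -1.0e+00] [480.9 344.1 109.3] q [ 0.497  0.529 -0.194  0.846 -0.     1.788] 14.875 0.02779061829346251 0.0 [-0.9  0.7  0. ]
```

View pics/a5.png

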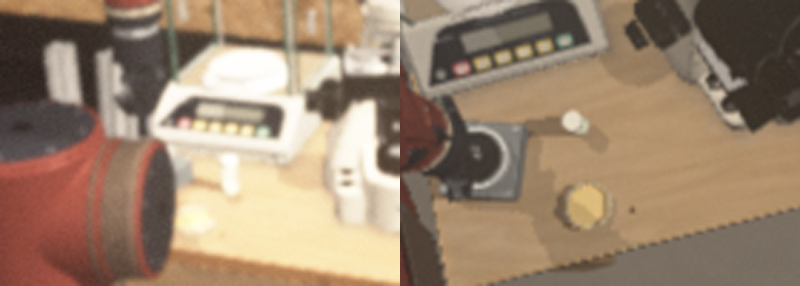

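The closed fingers stand over the button (crop (480,155), ring centre about (485,157)). I'll lower in small steps and watch the force.

{"api": "drive_tool", "payload": {
  "gripper": [0, 0, 0, 0, 0, 0],
  "offset": [
    [0, 0, -6],
    [0, 0, -11],
    [0, 0, -15],
    [0, 0, -18],
    [0, 0, -18],
    [0, 0, -18]
  ],
  "delta_rot": [
    [0, 0, 0],
    [0, 0, 0],
    [0, 0, 0],
    [0, 0, 0],
    [0, 0, 0],
    [0, 0, 0]
  ]
}}

```text
time_s: 15.72
tool_pos: [480.2, 343.7, 90.4]
tcp_rot: [-0.0, 0.602, 0.799, -0.0]
ft_force: [-2.5, -1.0, 3.1]
gripper_width: 0.0
grip_force: 1.6
```

{"api": "drive_tool", "payload": {
  "gripper": [0, 0, 0, 0, 0, 0, 0, 0],
  "offset": [
    [0, 0, -2],
    [0, 0, -4],
    [0, 0, -6],
    [0, 0, -7],
    [0, 0, -7],
    [0, 0, -7],
    [0, 0, -7],
    [0, 0, -7]
  ],
  "delta_rot": [
    [0, 0, 0],
    [0, 0, 0],
    [0, 0, 0],
    [0, 0, 0],
    [0, 0, 0],
    [0, 0, 0],
    [0, 0, 0],
    [0, 0, 0]
  ]
}}

```text
time_s: 16.73
tool_pos: [480.2, 343.7, 83.3]
tcp_rot: [-0.0, 0.602, 0.799, -0.0]
ft_force: [-1.9, -0.6, 4.9]
gripper_width: 0.3
grip_force: 2.5
```

```bash
python3 - <<'E'
from h import *
F=[];Z=[]
for k in range(10): vision.get_image("top"); s=manip.state(); F.append(s["ft_force"][2]);Z.append(s["tool_pos"][2])
print(np.mean(F),np.std(F),np.mean(Z),np.std(Z))
E
```

```text
4.9953992224520345 0.37429657382569437 83.29493398242806 0.013166468973915168
```

{"api": "drive_tool", "payload": {
  "gripper": [0, 0, 0, 0, 0, 0, 0, 0, 0, 0],
  "offset": [
    [0, 0, -0.5],
    [0, 0, -0.5],
    [0, 0, -0.5],
    [0, 0, -0.5],
    [0, 0, -0.5],
    [0, 0, -0.5],
    [0, 0, -0.5],
    [0, 0, -0.5],
    [0, 0, -0.5],
    [0, 0, -0.5]
  ],
  "delta_rot": [
    [0, 0, 0],
    [0, 0, 0],
    [0, 0, 0],
    [0, 0, 0],
    [0, 0, 0],
    [0, 0, 0],
    [0, 0, 0],
    [0, 0, 0],
    [0, 0, 0],
    [0, 0, 0]
  ]
}}

```text
time_s: 18.48
tool_pos: [480.2, 343.7, 82.8]
tcp_rot: [-0.0, 0.602, 0.799, -0.0]
ft_force: [-2.5, -1.3, 4.5]
gripper_width: -0.1
grip_force: 2.5
```

{"api": "drive_tool", "payload": {
  "gripper": [0, 0, 0, 0, 0, 0, 0, 0, 0, 0],
  "offset": [
    [0, 0, 0],
    [0, 0, 0],
    [0, 0, 0],
    [0, 0, 0],
    [0, 0, 0],
    [0, 0, 0],
    [0, 0, 0],
    [0, 0, 0],
    [0, 0, 0],
    [0, 0, 0]
  ],
  "delta_rot": [
    [0, 0, 0],
    [0, 0, 0],
    [0, 0, 0],
    [0, 0, 0],
    [0, 0, 0],
    [0, 0, 0],
    [0, 0, 0],
    [0, 0, 0],
    [0, 0, 0],
    [0, 0, 0]
  ]
}}

```text
time_s: 19.73
tool_pos: [480.3, 343.7, 82.8]
tcp_rot: [-0.0, 0.602, 0.799, -0.0]
ft_force: [-3.9, -2.3, 5.6]
gripper_width: 0.1
grip_force: 2.5
```

```bash
python3 -c "
from station import manip
s=manip.state();print(s['time_s'],s['tool_pos'],s['ft_force'])
print(manip.hand_in())"
```

```text
19.725 [480.25307029 343.74986619  82.81201622] [-3.87252217 -2.27387607  5.62190481]
the job is handed in; nothing more can be done
None
```

The job is handed in, verdict not shown: the sample stands released about midway between the reference bottles (measured within about 6 mm), and the release was held half-pressed at about 12 mm travel for over two seconds, and was still held when handed in at 19.7 s.

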